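# Set the analyser of a bench polariscope and swing its magnifier in

### The arm

A 6-joint arm with a two-finger parallel gripper is mounted at the origin on the work surface. World frame = base frame: x ahead of the robot, y to its left, z up, the work surface at z = 0. Lengths are in mm, angles in rad, forces in N, time in s.
With the tool pointing down it reaches from about 400 to 925 mm from the base axis. Payload 12.5 kg.
Tool frame: the origin (TCP) lies between the finger pads; the fingertips stand 14 mm ahead of it and the grasp point (between the pads) lies 5 mm behind it; x points along the fingers, y is the direction in which the jaws open and shut, and the axes are right-handed (so a half turn about x gives the same grasp; the last joint's range is limited). The gripper opens to 95 mm and grips with 3 to 60 N. Pads are 20 mm wide; open, the fingers measure 119 mm over their backs; the gripper's body (75 mm by 180 mm) begins 59 mm behind the grasp point.
Start: joints at [1.203, 0.491, 1.559, -0, 1.092, -0.106], TCP at [161.744, 603.725, 228.661] pointing down, gripper open.
Joint ranges: [-3.1, 3.1], [-0.84, 2.19], [0.05, 2.79], [-1.13, 4.28], [0.06, 2.93], [-2.69, 2.69]. Speed limits (rad/s): [2.22, 2.22, 2.79, 3.14, 3.14, 3.14].

### API

Orientations are given as [roll, pitch, yaw] about the fixed x, y, z axes, in that order (R = Rz(yaw) Ry(pitch) Rx(roll)).
In Python, from cell import env, cams gives the robot as it stands.
- The arm moves only by the tool carry_out, never from a script. Its arguments are lists of equal length, an entry for each row: "grip": the closure, from -1 (fully open) to 1 (shut); "linear": the shift along the tool's x, y, z scaled (see below), a list of three; "turn": the turn about the tool's x scaled (see below). In form: {"grip": [grip, ...], "linear": [[tx, ty, tz], ...], "turn": [turn, ...]}. A call has 1 to 5 rows; each row shifts and turns the commanded pose from where the row before left it, along the tool's axes as they then stand; what a row does not reach is not made up. The controller multiplies each number of a shift by 0.5 m and each number of a turn by 180 degrees. A row lasts 1/10 s, in which the tool goes at most 50 mm and 8.59 degrees, less where a joint would pass 70% of its speed; a pose out of reach is approached as far as the arm can. A call with a number of a shift or a turn outside -1 to 1 is refused whole. A call with a gripper value outside its range is refused whole. The fingers move at their own pace and stop on an object; the grip force is fixed at half the most. Time passes only in rows, so rows that do not move let the fingers close. It gives the time, the measured TCP pose, the force and the opening at its end, in the units of the state.
- env.state(): the state, without advancing time (a new reading comes with each control period).
- cams.read_camera(name): name is "side" or "top"; returns the picture (400x640x3 uint8, blue, green, red); there is no depth.
- cams.camera_info(name): a dict with "fx", "fy", "cx", "cy" (pixels), "dist" ([k1, k2, p1, p2, k3] as OpenCV has them; the pictures are not rectified), "view" (4x4, takes a point from world to camera coordinates). Camera axes: x right, y down, z forward; pixel columns grow to the right and rows downward; lengths in mm; the calibration is good to about 2 mm. A picture is of the moment at which its call begins. camera_info takes no time and is no camera call.
- env.job_done(): hands the job in, once; it reports no verdict.
The state is a dict: "t": time; "joints": joint angles; "qvel": joint speeds; "tau": joint torques, N m; "eef_pos": TCP position; "tcp_rot": TCP orientation; "ft_force": force on the tool from outside, world axes, zero at the start; "moment": the same for the moment, N m; "opening": opening from 0.0 (shut) to 1.0 (fully open).
Only numpy, scipy, OpenCV 4.12 (cv2) and the standard library are available. Lean on these libraries where they do the work, as an engineer would, in place of code of your own. Each camera call takes 0.05 s, during which the arm holds its last target. There are 200 camera calls.

### The job

Get the polariscope ready for looking at the glass sherd on its stage: with the fingertips, gently push the lever of the analyser ring round until the ring's pointer stands at the middle one of the three long scale marks, then push the swing-out magnifier by its rim or arm until its lens is centred over the analyser's round window. Only push the two parts, do not pinch them, and leave the sherd and the other things on the bench where they are.

Things in the scene. Friction and masses are not known exactly. Their poses are not given: they have to be found in the camera images.
- ring_angle (a joint): angle (rad) of the analyser ring about its vertical axis, growing counter-clockwise seen from above. 0: pointer at the first long scale mark; 0.785: at the middle one (45 degrees, wanted); 1.571: at the last. Stops 0.06 beyond both ends. Light friction, about 1.2 N at the lever's grip; stays where left. Starts at 1.08 to 1.55, so the lever must go clockwise seen from above
- swing_angle (a joint): angle (rad) of the magnifier's arm about the column: 0 with the lens centred over the window, growing clockwise seen from above as the lens swings out towards the robot. No stop at 0 (range -0.9 to 1.6). Friction about 1.5 N at the lens; stays where left. Starts at 0.8 to 1.15
- window (a point): centre of the analyser's round window (90 mm, tinted film), on its vertical axis, level with the top of the fixed aluminium scale plate (172 mm diameter, 15 mm thick, top 205 mm above the bench). The black rotating ring on the plate is 108 mm in diameter, 14 mm high. Axes: the polariscope's own, y towards the column. The polariscope is fixed, at yaw -0.4 to 0.3
- pointer_tip (a point): tip of the small black pointer on the rotating ring, 66 mm from the axis, on the side opposite to the lever
- mid_mark (a point): inner end of the middle long scale mark (black line 18 mm long, 3 mm wide) on the scale plate, 66 mm from the axis: the pointer tip meets it at the right setting. Long marks lie 45 degrees apart, with two short ones (8 mm) between
- analyser: the rotating part: black ring with pointer and lever. The lever is a steel rod rising to a level black cylindrical grip, 16 mm in diameter, 100 to 142 mm from the axis and 214 to 230 mm above the bench, beyond the edge of the scale plate with open air round it. Origin on the analyser's axis at bench level; it turns with the ring
- lever_grip (a point): middle of the lever's grip, 122 mm from the analyser's axis, 222 mm above the bench
- magnifier: the swing-out magnifier: a round lens in a dark steel rim, 96 mm outer diameter, the rim from 257 to 273 mm above the bench, on a steel rod of 10 mm diameter from the pivot to the rim. Origin on the column's axis at bench level; the lens lies along its own -y
- lens_centre (a point): centre of the lens, 265 mm above the bench, 130 mm from the pivot
- pivot (a point): point on the column's axis about which the magnifier swings, 265 mm above the bench. The column stands 130 mm from the analyser's axis, towards the polariscope's own +y (the robot's left). The pivot's hub is 34 mm in diameter, its top 285 mm above the bench
- sherd: bystander: loose glass sherd, about 44 x 28 x 6 mm, lying on the opal stage of the lamp base under the window, 53 mm above the bench; origin centre of its underside
- jar: bystander: loose capped jar, 48 mm in diameter, 62 mm high, on the bench left of the polariscope; origin centre of its underside
- finds_box: bystander: loose clear box of fragments, 150 x 110 x 42 mm, on the bench right of the polariscope; origin centre of its underside
- pen: bystander: loose pen, 140 mm long and 12 mm thick, lying in front of the polariscope; origin in the middle of its underside

How it is judged (in metres and radians):
On the way, in this order (a step that is already met when the one before it is completed fails the run):
1. the analyser's pointer stands at the middle long mark (value of joint ring_angle between 0.735 and 0.835 rad and velocity of joint ring_angle between -0.1 and 0.1 rad/s), for 0.2 s.
2. the magnifier is centred over the window (horizontal distance between lens_centre and window below 0.01 m and velocity of joint swing_angle between -0.25 and 0.25 rad/s), for 0.2 s.
At the end, for the whole second after the job is handed in: The pointer stands within 0.05 rad (2.9 degrees, 3.3 mm at its tip) of the middle long mark, the lens centre lies within 10 mm of the window's centre seen from above, both are at rest, and the sherd has moved less than 10 mm, the jar, box and pen less than 20 mm (value of joint ring_angle between 0.735 and 0.835 rad and velocity of joint ring_angle between -0.02 and 0.02 rad/s and horizontal distance between lens_centre and window below 0.01 m and velocity of joint swing_angle between -0.05 and 0.05 rad/s and distance of sherd from where it was at the start of the episode below 0.01 m and distance of each of jar, finds_box, pen from where it was at the start of the episode below 0.02 m); the robot touches nothing.
It fails at once if the lever was pinched or shoved hard (over 20 N) (contact force between the fingers and analyser above 20 N).
It fails at once if the magnifier was pinched or shoved hard (over 20 N) (contact force between the fingers and magnifier above 20 N).
It fails at once if the sherd was moved or lifted (distance of sherd from where it was at the start of the episode above 0.01 m).
It fails at once if the jar, the box of finds or the pen was moved or lifted (distance of any of jar, finds_box, pen from where it was at the start of the episode above 0.02 m).
It also fails if it takes over 64 s, if anything falls off the work surface, if the arm or the gripper's body presses on something with over 40 N, if the wrist force passes 120 N, or if a joint passes its speed limit or range.

## Working session

There is one attempt and no reset: what is moved stays moved. The work goes in short steps, Python scripts to look and compute and a tool call to move; the robot and the scene stay as the last step left them, time stands still between calls to the robot, and variables do not carry over. Pictures are saved under pics/ and viewed, about 8 in all and at most 12, crops included, and the job is handed in when it is done.

Besides the shell and the picture viewer there is one more tool, called after "Request:" by a JSON object that holds its "fn" and its "kwargs". carry_out: Moves the arm, as the interface text tells. Shifts and turns lie within -1 to 1; 1 stands for 0.5 m of shift or 180 degrees of turn. Its arguments: {"type":"object","properties":{"grip":{"type":"array"},"linear":{"type":"array"},"turn":{"type":"array"}},"required":["grip","linear","turn"]}

```bash
mkdir -p pics; ls
python3 - <<'E'
from cell import env,cams
import cv2,numpy as np
for n in("top","side"):
    cv2.imwrite(f"pics/{n}0.png",cams.read_camera(n)); print(n,{k:np.round(v,4).tolist() for k,v in cams.camera_info(n).items()})
s=env.state();print({k:np.round(v,3).tolist() for k,v in s.items()})
E
```

```text
pics
top {'fx': 401.571, 'fy': 401.571, 'cx': 316.4082, 'cy': 204.9305, 'dist': [0.0034, 0.0, 0.0, 0.0, 0.0], 'view': [[0.012, -0.9999, 0.0099, 23.7866], [-0.9931, -0.0131, -0.1167, 524.5245], [0.1168, -0.0084, -0.9931, 995.2497], [0.0, 0.0, 0.0, 1.0]]}
side {'fx': 435.2792, 'fy': 435.2792, 'cx': 325.4742, 'cy': 191.7714, 'dist': [-0.0486, 0.0, 0.0, 0.0, 0.0], 'view': [[-0.9968, -0.0797, -0.0096, 534.642], [-0.0572, 0.7896, -0.6109, 105.4232], [0.0563, -0.6084, -0.7916, 1109.5842], [0.0, 0.0, 0.0, 1.0]]}
{'t': 0.1, 'joints': [1.203, 0.492, 1.559, 0.0, 1.092, -0.106], 'qvel': [-0.001, -0.003, -0.002, 0.0, -0.0, -0.0], 'tau': [0.002, -61.363, -25.861, 0.069, 0.047, -0.0], 'eef_pos': [161.659, 603.509, 228.099], 'tcp_rot': [-1.679, 1.57, -1.941], 'ft_force': [0.025, 0.445, 0.217], 'moment': [0.068, 0.032, -0.036], 'opening': 1.002}
```

View pics/top0.png

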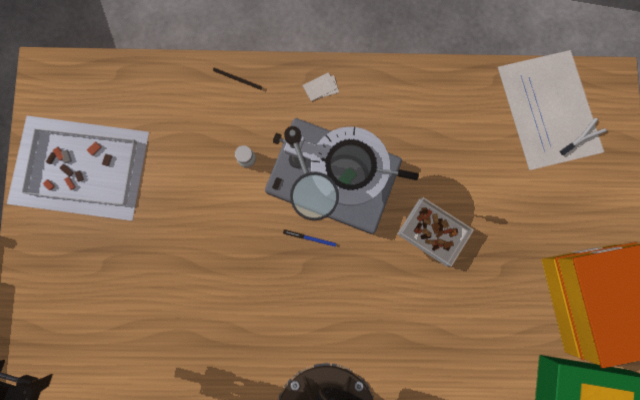

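View pics/side0.png

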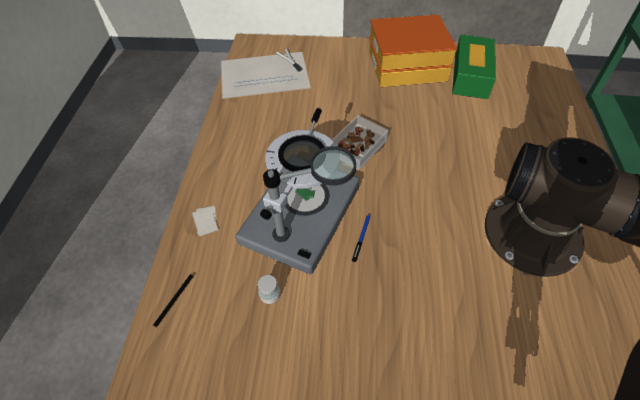

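The top view shows the ring at about (351,164), the lever grip at (408,174), the lens at (315,196) and the hub at (293,134). The side view shows the grip at (316,115) and the lens at (334,166). I'll take zoomed crops to read the pixels.

```bash
cat > h.py <<'E'
import cv2,numpy as np
from cell import env,cams
def cast(n,uv,z):
    i=cams.camera_info(n);K=np.array([[i["fx"],0,i["cx"]],[0,i["fy"],i["cy"]],[0,0,1]]);V=np.array(i["view"])
    p=cv2.undistortPoints(np.float64(uv).reshape(-1,1,2),K,np.float64(i["dist"])).reshape(-1,2)
    d=np.c_[p,np.ones(len(p))]@V[:3,:3]; c=-V[:3,:3].T@V[:3,3]
    return (c+d*((z-c[2])/d[:,2:]))
def proj(n,P):
    i=cams.camera_info(n);K=np.array([[i["fx"],0,i["cx"]],[0,i["fy"],i["cy"]],[0,0,1]]);V=np.array(i["view"])
    return cv2.projectPoints(np.float64(P).reshape(-1,1,3),cv2.Rodrigues(V[:3,:3])[0],V[:3,3],K,np.float64(i["dist"]))[0].reshape(-1,2)
def crop(im,x,y,w,h,s): return cv2.resize(im[y:y+h,x:x+w],None,fx=s,fy=s,interpolation=cv2.INTER_CUBIC)
E
python3 - <<'E'
from h import *
a=crop(cv2.imread("pics/top0.png"),265,110,160,130,5)[:600]
for k in range(0,160,10): cv2.putText(a,str(265+k),(k*5,8),0,.3,(0,0,255)); cv2.line(a,(k*5,8),(k*5,14),(0,0,255))
for k in range(0,120,10): cv2.putText(a,str(110+k),(0,k*5+3),0,.3,(0,0,255))
cv2.imwrite("pics/topc.png",a)
b=crop(cv2.imread("pics/side0.png"),235,95,140,115,5)
for k in range(0,140,10): cv2.putText(b,str(235+k),(k*5,8),0,.3,(0,0,255)); cv2.line(b,(k*5,8),(k*5,14),(0,0,255))
for k in range(0,115,10): cv2.putText(b,str(95+k),(0,k*5+3),0,.3,(0,0,255))
cv2.imwrite("pics/sidec.png",b)
E
```

```text
(no output)
```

View pics/topc.png

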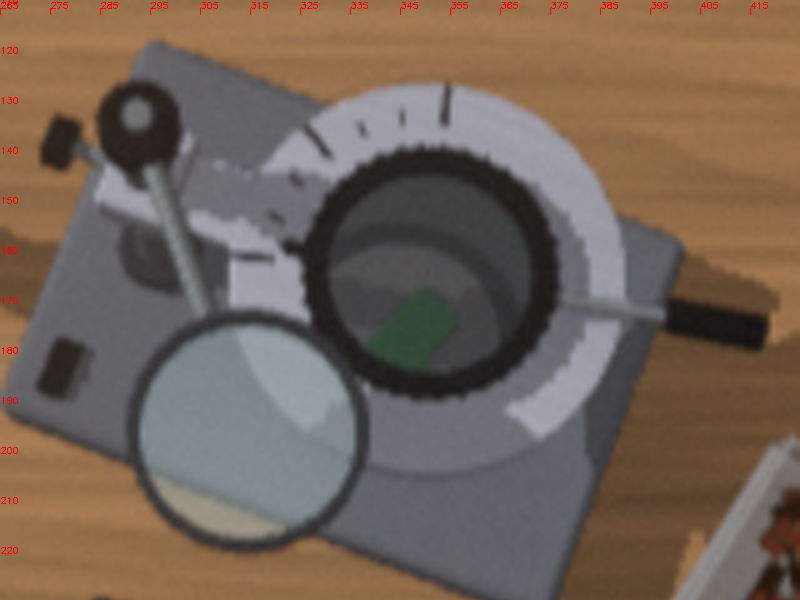

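View pics/sidec.png

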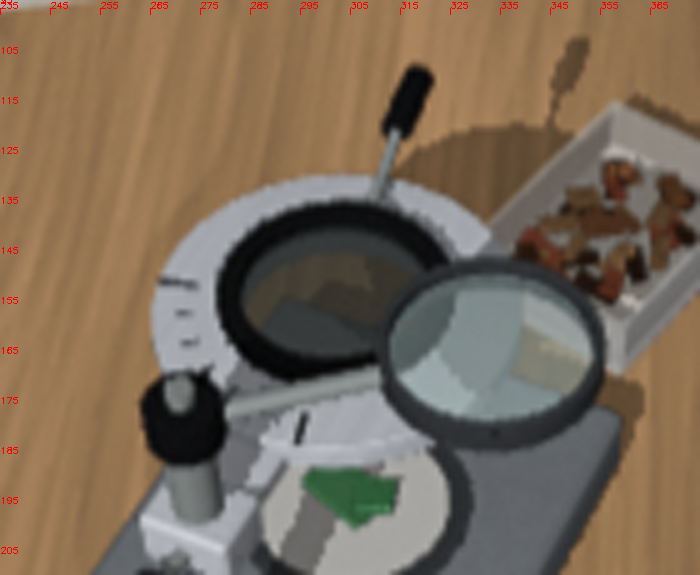

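The crop shows the three long marks, with inner ends at about (354,135), (331,141) and (319.5,161.5). The pointer sits near the last mark, with its tip at about (321,159). The grip is centred at about (408,174.5).

Run:
```python
from h import *
f=lambda x,y:(265+x/5-.4,110+y/5-.4)
g=lambda x,y:(235+x/5-.4,95+y/5-.4)
r=lambda a:np.round(a,1).tolist()
C=cast("top",[f(431,272)],219)[0]; Cs=cast("side",[g((217+457)/2,(200+382)/2)],217)[0]
M=cast("top",[f(445,125),f(330,157),f(273,258),],205); Mo=cast("top",[f(448,85),f(305,122),f(233,256)],205)
T=cast("top",[f(283,246)],212)[0]
G=cast("top",[f(717,324)],222)[0];Gs=cast("side",[g(408,101)],222)[0]
L=cast("top",[f(249,430)],265)[0];Ls=cast("side",[g(493,352)],265)[0]
P=cast("top",[f(139,127)],280)[0];Ps=cast("side",[g(184,415)],275)[0]
an=lambda p,c=C:round(float(np.degrees(np.arctan2(p[1]-c[1],p[0]-c[0]))),1)
print("C",r(C),r(Cs)," G",r(G),r(Gs)," L",r(L),r(Ls)," P",r(P),r(Ps))
print("marks",r(M),[an(m) for m in M],[an(m) for m in Mo],"tip",r(T),an(T),"grip",an(G),an(Gs,Cs))
print("dist",[round(float(np.hypot(*(a-b)[:2])),1) for a,b in((M[0],C),(M[1],C),(M[2],C),(T,C),(G,C),(Gs,Cs),(P,C),(P,L),(Ps,Ls),(Ps,Cs))],"Pang",an(P),an(Ps,Cs),"Lang from P",an(L,P),an(Ls,Ps))
for n in("finds_box",): print(r(cast("top",[(398,236),(415,197),(473,232),(452,266)],42)))
```

```text
C [589.9, -39.5, 219.0] [590.8, -35.4, 217.0]  G [568.7, -159.3, 222.0] [569.7, -158.8, 222.0]  L [515.1, 36.5, 265.0] [514.6, 38.3, 265.0]  P [632.8, 81.4, 280.0] [635.5, 89.3, 275.0]
marks [[657.9, -46.8, 205.0], [643.0, 2.9, 205.0], [598.2, 27.0, 205.0]] [-6.1, 38.6, 82.9] [-5.7, 37.9, 83.9] tip [601.8, 22.9, 212.0] 79.2 grip -100.0 -99.7
dist [68.4, 68.0, 67.0, 63.5, 121.7, 125.2, 128.3, 126.0, 131.2, 132.4] Pang 70.5 70.3 Lang from P -159.1 -157.1
[[447.1, -175.1, 42.0], [546.4, -219.5, 42.0], [459.5, -364.1, 42.0], [374.3, -308.8, 42.0]]
```

Run:
```python
from h import *
from scipy.spatial.transform import Rotation as R
s=env.state();m=R.from_euler("xyz",s["tcp_rot"]).as_matrix();print(m.round(3)) 
p=s["eef_pos"]
for t in ([161,603,400],[635,-175,400]): print(t,((np.array(t)-p)@m/500).round(3))
```

```text
[[-0.     0.259  0.966]
 [-0.001  0.966 -0.259]
 [-1.    -0.001 -0.   ]]
[161, 603, 400] [-0.344 -0.002 -0.001]
[635, -175, 400] [-0.343 -1.259  1.317]
```

Request:
{"fn": "carry_out", "kwargs": {"grip": [1,1,1,1], "linear": [[-0.086,0,0],[-0.086,0,0],[-0.086,0,0],[-0.086,0,0]], "turn": [0,0,0.0417,0.0417]}}

```text
t: 0.5
eef_pos: [161.6, 603.4, 402.2]
tcp_rot: [-1.424, 1.57, -1.953]
ft_force: [-0.5, 0.6, 0.4]
opening: 0.719
```

Request:
{"fn": "carry_out", "kwargs": {"grip": [1,1,1,1,1], "linear": [[0,-0.0458,0.0833],[0,-0.0458,0.0833],[0,-0.0458,0.0833],[0,-0.0458,0.0833],[0,-0.0458,0.0833]], "turn": [0,0,0,0,0]}}

```text
t: 1.0
eef_pos: [285.2, 398.6, 400.5]
tcp_rot: [-1.662, 1.571, -2.185]
ft_force: [0.8, 0.7, 0.2]
opening: 0.298
```

Request:
{"fn": "carry_out", "kwargs": {"grip": [1,1,1,1,1], "linear": [[0,-0.0458,0.0833],[0,-0.0458,0.0833],[0,-0.0458,0.0833],[0,-0.0458,0.0833],[0,-0.0458,0.0833]], "turn": [0,0,0,0,0]}}

```text
t: 1.5
eef_pos: [408.3, 195.2, 400.6]
tcp_rot: [1.665, 1.571, 1.141]
ft_force: [0.8, 0.4, 0.4]
opening: 0.001
```

Request:
{"fn": "carry_out", "kwargs": {"grip": [1,1,1,1,1], "linear": [[0,-0.0458,0.0833],[0,-0.0458,0.0833],[0,-0.0458,0.0833],[0,-0.0458,0.0833],[0,-0.0458,0.0833]], "turn": [0,0,0,0,0]}}

```text
t: 2.0
eef_pos: [531.5, -8.2, 400.5]
tcp_rot: [2.884, 1.571, 2.36]
ft_force: [1.4, 1.6, 0.6]
opening: 0.007
```

Request:
{"fn": "carry_out", "kwargs": {"grip": [1,1,1,1,1], "linear": [[0,-0.0458,0.0833],[0,-0.0458,0.0833],[0,-0.0458,0.0833],[0,-0.0458,0.0833],[0,0,0]], "turn": [0,0,0,0,0]}}

```text
t: 2.5
eef_pos: [630.9, -173.4, 398.0]
tcp_rot: [-2.755, 1.568, 3.0]
ft_force: [0.4, 0.8, -0.5]
opening: 0.005
```

Request:
{"fn": "carry_out", "kwargs": {"grip": [1,1,1,1,1], "linear": [[0.0855,0,0],[0.0855,0,0],[0.0855,0,0],[0.0855,0,0],[0,0,0]], "turn": [0,0,0,0,0]}}

```text
t: 3.0
eef_pos: [627.1, -167.6, 224.3]
tcp_rot: [-3.0, 1.561, 2.76]
ft_force: [-0.4, -0.3, 0.4]
opening: 0.003
```

Run:
```python
from h import *
from scipy.spatial.transform import Rotation as R
s=env.state();m=R.from_euler("xyz",s["tcp_rot"]).as_matrix();print(m.round(3),s["eef_pos"]) 
p=np.array(s["eef_pos"]);C=np.array([590,-38.5,227])
for d,th in((30,-100),(20,-100),(20,-110),(20,-120),(20,-130),(20,-136),(20,-141.4)):
    a=np.radians(th);q=C+122*np.array([np.cos(a),np.sin(a),0])+d*np.array([-np.sin(a),np.cos(a),0])
    print(d,th,q.round(1),((q-p)@m/500).round(4));p=q
a=cams.read_camera("top");cv2.imwrite("pics/top1.png",crop(a,265,90,160,120,5))
```

```text
[[-0.009  0.5    0.866]
 [ 0.004  0.866 -0.5  ]
 [-1.    -0.001 -0.01 ]] [ 627.1133553  -167.62405904  224.33612374]
30 -100 [ 598.4 -163.9  227. ] [-0.0048 -0.0222 -0.0536]
20 -100 [ 588.5 -162.1  227. ] [ 0.0002 -0.0068 -0.0188]
20 -110 [ 567.1 -160.   227. ] [ 0.0004 -0.0177 -0.0393]
20 -120 [ 546.3 -154.2  227. ] [ 0.0004 -0.0107 -0.0418]
20 -130 [ 526.9 -144.8  227. ] [ 0.0004 -0.0032 -0.043 ]
20 -136 [ 516.1 -137.6  227. ] [ 0.0002  0.0017 -0.0258]
20 -141.4 [ 507.1 -130.2  227. ] [ 0.0002  0.0038 -0.023 ]
```

View pics/top1.png

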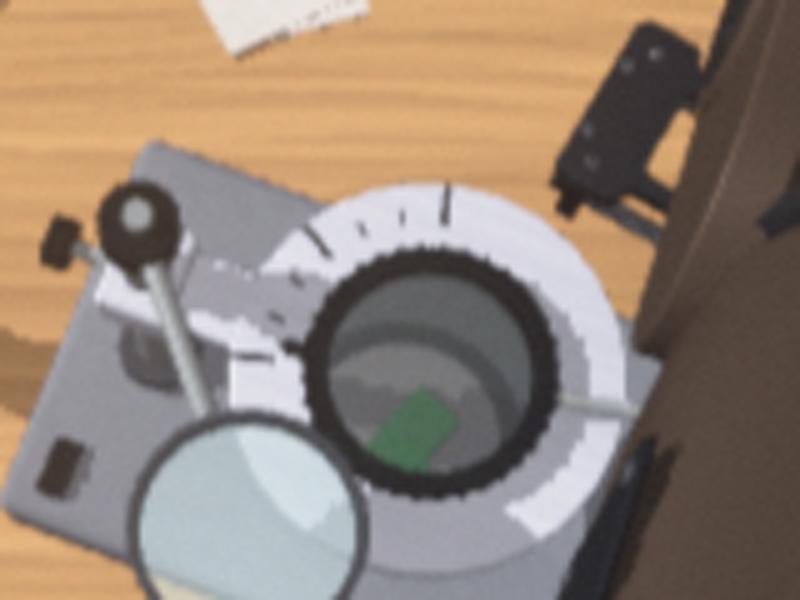

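The fingers are now beyond the lever and nothing has moved; the pointer tip is still near the last mark, at about (321,159) in the full image. Next I approach the lever.

Request:
{"fn": "carry_out", "kwargs": {"grip": [1,1,1,1,1], "linear": [[0,-0.0055,-0.0134],[0,-0.0055,-0.0134],[0,-0.0055,-0.0134],[0,-0.0055,-0.0134],[0,0,0]], "turn": [0,0,0,0,0]}}

```text
t: 3.55
eef_pos: [599.9, -164.9, 230.5]
tcp_rot: [0.254, 1.57, -0.27]
ft_force: [0.3, -0.3, -0.2]
opening: 0.005
```

Request:
{"fn": "carry_out", "kwargs": {"grip": [1,1,1,1,1], "linear": [[0,-0.0022,-0.0062],[0,-0.0022,-0.0062],[0,-0.0022,-0.0062],[0,0,0],[0,0,0]], "turn": [0,0,0,0,0]}}

```text
t: 4.05
eef_pos: [591.0, -163.2, 229.6]
tcp_rot: [1.544, 1.571, 1.02]
ft_force: [0.3, -0.7, -0.6]
opening: 0.003
```

Request:
{"fn": "carry_out", "kwargs": {"grip": [1,1,1,1,1], "linear": [[0.0012,-0.0037,-0.0087],[0.0012,-0.0037,-0.0087],[0.0012,-0.0037,-0.0087],[0.0012,-0.0037,-0.0087],[0.0012,-0.0037,-0.0087]], "turn": [0,0,0,0,0]}}

```text
t: 4.55
eef_pos: [567.1, -160.2, 226.6]
tcp_rot: [0.861, 1.571, 0.338]
ft_force: [0.4, -0.1, 0.9]
opening: 0.004
```

Request:
{"fn": "carry_out", "kwargs": {"grip": [1,1,1,1,1], "linear": [[0,-0.0022,-0.0084],[0,-0.0022,-0.0084],[0,-0.0022,-0.0084],[0,-0.0022,-0.0084],[0,-0.0022,-0.0084]], "turn": [0,0,0,0,0]}}

```text
t: 5.05
eef_pos: [546.2, -154.5, 226.6]
tcp_rot: [1.527, 1.571, 1.003]
ft_force: [1.6, -0.1, 0.3]
opening: 0.006
```

```bash
cat > pt.py <<'E'
from h import *
import sys
C=np.array([590,-38.5])
im=cams.read_camera("top"); s=env.state();print(s["t"],np.round(s["eef_pos"],1),np.round(s["ft_force"],1))
# dark pixels by polar angle about C at pointer radius
for h in(212,):
    for a in range(0,100,2):
        pass
rr=np.arange(58,66,1.);an=np.arange(20,100,.5)
P=np.array([[C[0]+r*np.cos(np.radians(a)),C[1]+r*np.sin(np.radians(a)),212] for a in an for r in rr])
uv=proj("top",P).astype(np.float32);g=cv2.remap(cv2.cvtColor(im,6),uv[:,0].reshape(len(an),-1),uv[:,1].reshape(len(an),-1),1)
m=g[:,2:7].mean(1);k=m<np.median(m)-50
print("pointer dark angles",an[k],"min",an[m.argmin()],m.min().round(),np.median(m))
cv2.imwrite(f"pics/{sys.argv[1]}.png",crop(im,265,90,160,120,5))
E
python3 pt.py top2
```

```text
5.1 [ 545.7 -154.3  226.6] [ 0.4  1.  -0.4]
pointer dark angles [50.  50.5 51.  51.5 52.  52.5 53.  53.5 54.  54.5 55.  55.5 56.  56.5
 57.  57.5 58.  58.5 59.  59.5 60.  60.5 61.  61.5 62.  62.5 63.  63.5
 64.  64.5 65.  65.5 66.  66.5 67.  67.5 68.  68.5 69.  69.5 70.  70.5
 71.  71.5 72.  72.5 73.  73.5 74.  74.5 75.  75.5 76. ] min 59.0 67.0 193.3
```

View pics/top2.png

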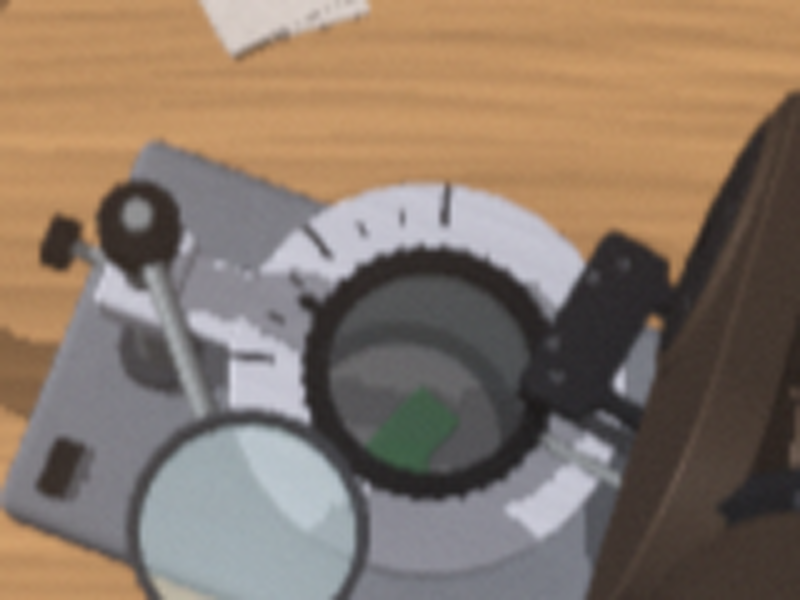

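The lever follows the finger. The pointer is now at about 59°, as planned.

Request:
{"fn": "carry_out", "kwargs": {"grip": [1,1,1,1,1], "linear": [[0,-0.0006,-0.0086],[0,-0.0006,-0.0086],[0,-0.0006,-0.0086],[0,-0.0006,-0.0086],[0,-0.0006,-0.0086]], "turn": [0,0,0,0,0]}}

```text
t: 5.6
eef_pos: [526.9, -145.0, 226.6]
tcp_rot: [1.08, 1.571, 0.557]
ft_force: [1.5, -0.0, 0.1]
opening: 0.007
```

Request:
{"fn": "carry_out", "kwargs": {"grip": [1,1,1,1,1], "linear": [[0,0.0003,-0.0052],[0,0.0003,-0.0052],[0,0.0004,-0.0052],[0,0.0004,-0.0052],[0,0.0003,-0.005]], "turn": [0,0,0,0,0]}}

```text
t: 6.1
eef_pos: [516.3, -137.8, 226.6]
tcp_rot: [0.963, 1.571, 0.44]
ft_force: [1.5, 0.3, -0.8]
opening: 0.005
```

```bash
python3 pt.py top3
```

```text
6.15 [ 516.  -137.6  226.6] [ 1.4 -0.7  0.5]
pointer dark angles [40.  40.5 41.  41.5 42.  42.5 43.  43.5 44. ] min 42.0 70.0 155.8
```

View pics/top3.png

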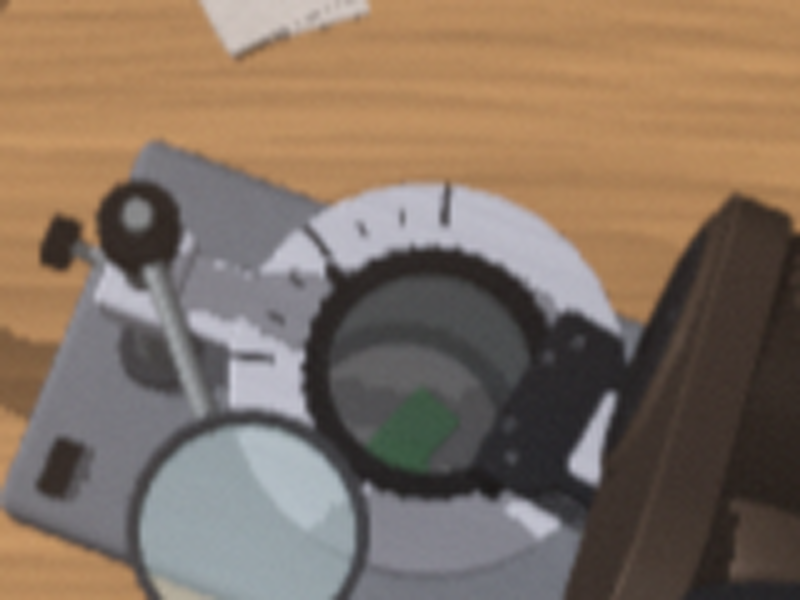

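The pointer now reads about 42°, just short of the middle mark. I'll measure the marks with the same polar method.

```bash
cat > mk.py <<'E'
from h import *
def prof(im,C,r0,r1,z,a0,a1,f=0):
    rr=np.arange(r0,r1,1.);an=np.arange(a0,a1,.25)
    P=np.array([[C[0]+r*np.cos(np.radians(a)),C[1]+r*np.sin(np.radians(a)),z] for a in an for r in rr])
    uv=proj("top",P).astype(np.float32);g=cv2.remap(cv2.cvtColor(im,6),uv[:,0].reshape(len(an),-1),uv[:,1].reshape(len(an),-1),1)
    m=g.mean(1).astype(float);w=np.clip(np.median(m)-15-m,0,None);return round(float((w*an).sum()/w.sum()),2)
E
python3 - <<'E'
from mk import *
im=cv2.imread("pics/top0.png")
for C in((590,-38.5),(590,-37.5),(590,-39.5),(588.5,-38.5),(591,-39)):
    print(C,[prof(im,C,71,81,205,c-7,c+7) for c in(-6,38.5,84)],"ptr",prof(im,C,59,64,212,74,86.),prof(im,C,59,64,208,74,86.))
E
```

```text
(590, -38.5) [-6.27, 38.07, 83.39] ptr 78.36 77.49
(590, -37.5) [-7.03, 37.45, 83.34] ptr 77.97 77.09
(590, -39.5) [-5.51, 38.67, 83.43] ptr 78.73 77.86
(588.5, -38.5) [-6.18, 37.38, 82.25] ptr 77.04 76.3
(591, -39) [-5.95, 38.82, 84.17] ptr 79.46 78.58
```

Request:
{"fn": "carry_out", "kwargs": {"grip": [1,1,1,1,1], "linear": [[0,0.0004,-0.003],[0,0.0004,-0.003],[0,0.0004,-0.003],[0,0.0004,-0.002],[0,0.0004,-0.001]], "turn": [0,0,0,0,0]}}

```text
t: 6.65
eef_pos: [511.7, -134.0, 226.6]
tcp_rot: [2.92, 1.571, 2.397]
ft_force: [1.3, 0.2, -0.1]
opening: 0.005
```

Request:
{"fn": "carry_out", "kwargs": {"grip": [1,1,1,1,1], "linear": [[0,0,0],[0,0,0],[0,0,0.02],[0,0,0.04],[0,0,0.04]], "turn": [0,0,0,0,0]}}

```text
t: 7.15
eef_pos: [556.0, -159.6, 226.7]
tcp_rot: [2.798, 1.571, 2.274]
ft_force: [0.1, -0.0, 0.1]
opening: 0.006
```

```bash
python3 pt.py top4
python3 - <<'E'
from mk import *
im=cams.read_camera("top");C=(590,-38.5);print([prof(im,C,59,64,z,32,46) for z in(205,208,212)],prof(im,C,71,81,205,32,44))
cv2.imwrite("pics/s4.png",crop(cams.read_camera("side"),235,95,140,115,5))
E
```

```text
7.2 [ 558.1 -161.1  226.5] [-1.4 -0.4 -0.6]
pointer dark angles [37.  37.5 38.  38.5 39.  39.5 40.  40.5 41.  41.5] min 39.5 79.0 173.39999999999998
[38.01, 38.6, 39.4] 38.06
```

View pics/top4.png

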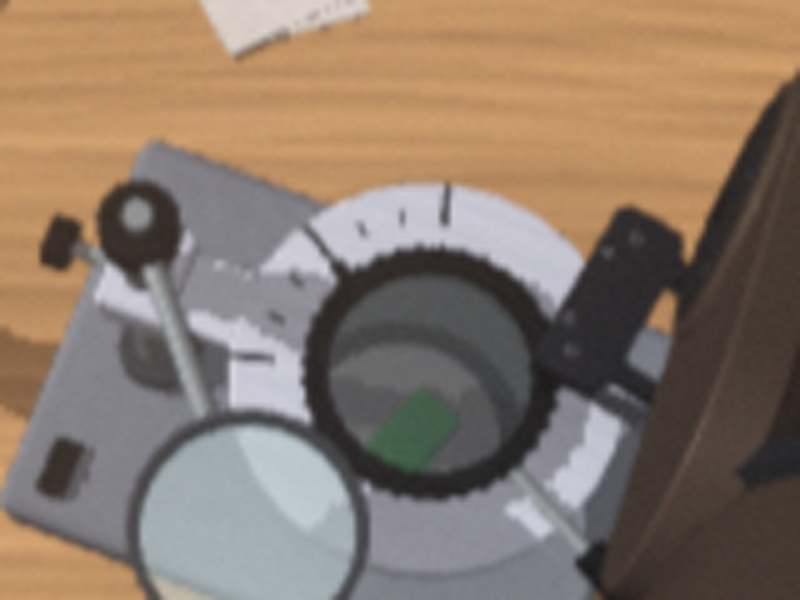

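The pointer lines up with the middle mark, to about 1° or better. I'll raise the arm and travel to the magnifier.

Request:
{"fn": "carry_out", "kwargs": {"grip": [1,1,1,1,1], "linear": [[-0.07,0,0.02],[-0.09,0,0],[-0.09,0,0],[-0.09,0,0],[0,0.06,-0.06]], "turn": [0,0,0,0,0]}}

```text
t: 7.8
eef_pos: [553.8, -125.4, 401.7]
tcp_rot: [0.119, 1.562, -0.408]
ft_force: [0.5, 1.0, -0.7]
opening: 0.006
```

Request:
{"fn": "carry_out", "kwargs": {"grip": [1,1,1,1,1], "linear": [[0,0.07,-0.07],[0,0.07,-0.07],[0,0.07,-0.07],[0,0.07,-0.07],[0,0.07,-0.07]], "turn": [0,0,0,0,0]}}

```text
t: 8.3
eef_pos: [487.1, 117.7, 396.7]
tcp_rot: [3.134, 1.571, 2.61]
ft_force: [1.1, 0.2, 0.6]
opening: 0.003
```

Run:
```python
from mk import *
from scipy.spatial.transform import Rotation as R
im=cams.read_camera("top");cv2.imwrite("pics/top5.png",im)
sd=cams.read_camera("side");a=crop(sd,235,95,140,115,5)
cv2.imwrite("pics/s5.png",a)
# lever grip: dark blob right-lower of ring in top
C=np.array([590,-38.5]);g=cv2.cvtColor(im,6)
for n,i in(("top",im),("side",sd)):
    uv=proj(n,[494.7,-114.6,222])[0];x,y=(uv-14).astype(int)
    c=(cv2.cvtColor(i,6)[y:y+28,x:x+28]<45).astype(np.uint8);k,l,st,ce=cv2.connectedComponentsWithStats(c)
    print(n,uv.round(1),st[1:].tolist())
    for j in range(1,k):
        if st[j,4]>25:
            G=cast(n,[ce[j]+[x,y]],222)[0];d=G[:2]-C;print(n,G.round(1),np.hypot(*d).round(1),"pointer ang",(np.degrees(np.arctan2(*d[::-1]))+180).round(2))
s=env.state();m=R.from_euler("xyz",s["tcp_rot"]).as_matrix();p=np.array(s["eef_pos"]);print(p.round(1),((np.array([484,116,270])-p)@m/500).round(4))
```

```text
top [387.  209.2] [[9, 4, 16, 18, 123]]
top [ 498.4 -118.1  222. ] 121.4 pointer ang 40.96
side [345.9 129. ] [[0, 0, 28, 28, 676], [21, 24, 7, 4, 15]]
side [ 500.6 -122.4  222. ] 122.6 pointer ang 43.19
[486.3 120.3 396.9] [ 0.2538 -0.01    0.0005]
```

View pics/s5.png

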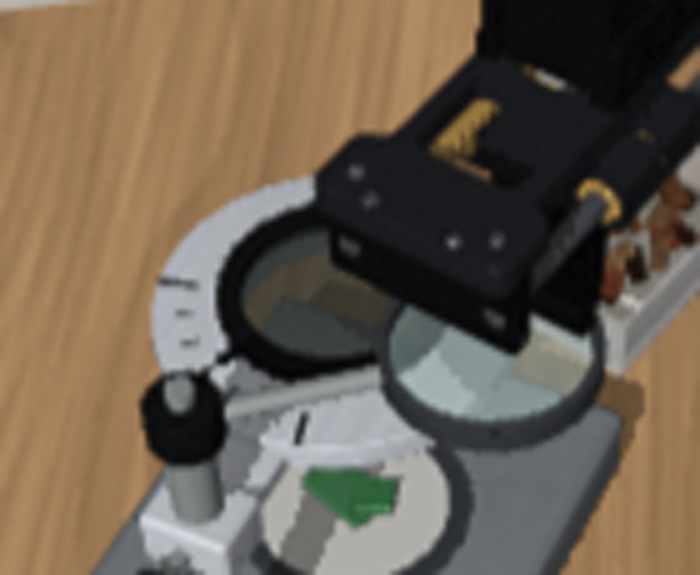

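Run:
```python
from mk import *
from scipy.optimize import least_squares
im0=cv2.imread("pics/top0.png");im=cv2.imread("pics/top5.png")
# mark centroids along lines -> world points at several radii
C0=np.array([590,-38.5]);pts=[]
for k,c in enumerate((-6,38.5,83.5)):
    for r in range(70,82,2):
        a=np.radians(prof(im0 if k<2 else im0,C0,r,r+1.5,205,c-6,c+6));pts.append((k,*(C0+(r+.5)*np.array([np.cos(a),np.sin(a)]))))
for k,c in((.333,8.5),(.667,23.5),(1.333,53.5),(1.667,68.5)):
    a=np.radians(prof(im0,C0,68,72,205,c-5,c+5));print(c,np.degrees(a).round(2))
pts=np.array(pts)
f=lambda v:(-(pts[:,1]-v[0])*np.sin(v[2]+pts[:,0]*np.pi/4)+(pts[:,2]-v[1])*np.cos(v[2]+pts[:,0]*np.pi/4))
s=least_squares(f,[590,-38.5,-.1]);C=s.x[:2];print(s.x[:2].round(2),np.degrees(s.x[2])+45,"rms",np.sqrt((s.fun**2).mean()).round(2))
# plate/ring: outer circle of ring (z 219), dark
for i in(im0,im):
    hit=[]
    for a in np.radians(np.arange(0,360,5)):
        rr=np.arange(40,66,.5);P=np.c_[590+rr*np.cos(a),-39+rr*np.sin(a),rr*0+219];uv=proj("top",P).astype(np.float32)
        g=cv2.remap(cv2.cvtColor(i,6),uv[:,:1],uv[:,1:],1)[:,0].astype(float);d=np.diff(g[10:]);k=d.argmax()
        if d[k]>12: hit.append(P[10+k,:2]+.25*np.array([np.cos(a),np.sin(a)]))
    h=np.array(hit);q=least_squares(lambda v:np.hypot(h[:,0]-v[0],h[:,1]-v[1])-v[2],[590,-39,54],loss="soft_l1");print("ring",q.x.round(2),len(h))
for c in(C0,C,q.x[:2]): print(c.round(1),"mark",prof(im,c,71,81,205,32,45),"ptr",[prof(im,c,59,64,z,33,47) for z in(205,208,212,215)])
cv2.imwrite("pics/t5c.png",crop(im,315,120,80,75,10)[:600,:800])
```

```text
8.5 8.52
23.5 23.04
53.5 52.99
68.5 67.98
[591.58 -39.92] 39.671816677559264 rms 0.16
ring [587.11 -40.71  56.58] 26
ring [589.79 -38.75  54.42] 53
[590.  -38.5] mark 38.05 ptr [38.01, 38.6, 39.4, 39.99]
[591.6 -39.9] mark 39.63 ptr [39.99, 40.59, 41.39, 41.99]
[589.8 -38.7] mark 38.11 ptr [38.07, 38.67, 39.45, 40.04]
```

View pics/t5c.png

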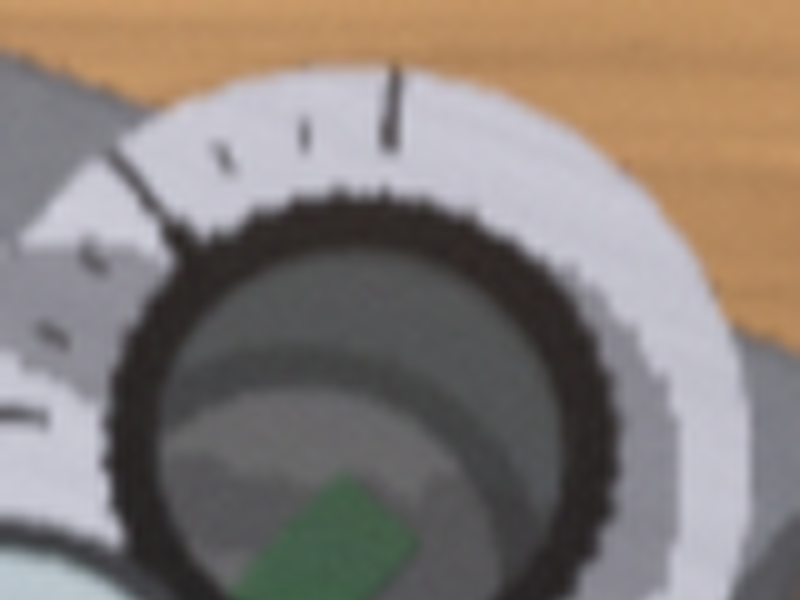

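The pointer now runs straight into the middle mark. By the fits it reads 40.0–40.6° against 39.65° for the mark, and the lever gives 40.0°, so step 1 is met. Next I descend beside the lens and compute its path.

Request:
{"fn": "carry_out", "kwargs": {"grip": [1,1,1,1,1], "linear": [[0.064,-0.0025,0],[0.064,-0.0025,0],[0.064,-0.0025,0],[0.062,-0.0025,0],[0,0,0]], "turn": [0,0,0,0,0]}}

```text
t: 8.9
eef_pos: [484.4, 111.0, 266.6]
tcp_rot: [-2.524, 1.564, -3.048]
ft_force: [-0.7, -0.3, 0.1]
opening: 0.008
```

```bash
cat > sw.py <<'E'
from h import *
import sys
from scipy.spatial.transform import Rotation as R
s=env.state();m=R.from_euler("xyz",s["tcp_rot"]).as_matrix();p=np.array(s["eef_pos"]);print(p.round(1),np.round(s["ft_force"],1))
P=np.array([634,84,p[2] if len(sys.argv)>1 else 269]);
for d,f in((70,-158.6),(60,-158.6),(60,-150),(60,-140),(60,-130),(60,-120),(60,-115),(60,-109)):
    a=np.radians(f);u=np.array([np.cos(a),np.sin(a),0]);t=np.array([-u[1],u[0],0]);q=P+130*u-d*t
    print(d,f,q.round(1),((q-p)@m/500).round(4));p=q
E
python3 sw.py
```

```text
[484.4 111.  266.6] [-0.7 -0.3  0.1]
70 -158.6 [487.4 101.7 269. ] [-0.0048 -0.013   0.0144]
60 -158.6 [491.1  92.4 269. ] [-0.     -0.0125  0.0156]
60 -150 [491.4  71.  269. ] [ 0.     -0.0368  0.0221]
60 -140 [495.8  46.4 269. ] [-0.     -0.0381  0.0323]
60 -130 [504.5  23.  269. ] [-0.0001 -0.0319  0.0384]
60 -120 [517.    1.4 269. ] [-0.0001 -0.0248  0.0433]
60 -115 [524.7  -8.5 269. ] [-0.0001 -0.0095  0.0231]
60 -109 [534.9 -19.4 269. ] [-0.0001 -0.0086  0.0287]
```

Request:
{"fn": "carry_out", "kwargs": {"grip": [1,1,1,1,1], "linear": [[0,-0.005,0.006],[0,-0.005,0.006],[0,-0.005,0.006],[0,-0.005,0.006],[0,-0.0055,0.006]], "turn": [0,0,0,0,0]}}

```text
t: 9.4
eef_pos: [493.0, 92.8, 270.2]
tcp_rot: [0.918, 1.57, 0.394]
ft_force: [-1.9, 1.0, 0.9]
opening: 0.001
```

Request:
{"fn": "carry_out", "kwargs": {"grip": [1,1,1,1,1], "linear": [[0,-0.0074,0.0044],[0,-0.0074,0.0044],[0,-0.0074,0.0044],[0,-0.0074,0.0044],[0,-0.0074,0.0044]], "turn": [0,0,0,0,0]}}

```text
t: 9.9
eef_pos: [493.1, 71.3, 269.6]
tcp_rot: [2.529, 1.571, 2.006]
ft_force: [-0.2, 2.2, 0.3]
opening: 0.005
```

Request:
{"fn": "carry_out", "kwargs": {"grip": [1,1,1,1,1], "linear": [[0,-0.0076,0.0065],[0,-0.0076,0.0065],[0,-0.0076,0.0065],[0,-0.0076,0.0065],[0,-0.0076,0.0065]], "turn": [0,0,0,0,0]}}

```text
t: 10.4
eef_pos: [497.7, 46.6, 269.6]
tcp_rot: [2.918, 1.571, 2.394]
ft_force: [-0.1, 1.8, -0.1]
opening: 0.006
```

```bash
python3 sw.py|head -1
python3 - <<'E'
from h import *
t=cams.read_camera("top");s=cams.read_camera("side")
cv2.imwrite("pics/top6.png",np.hstack([crop(t,265,90,130,150,3),crop(s,240,90,130,150,3)]))
E
```

```text
[497.7  46.6 269.6] [-0.1  1.8 -0.1]
```

View pics/top6.png

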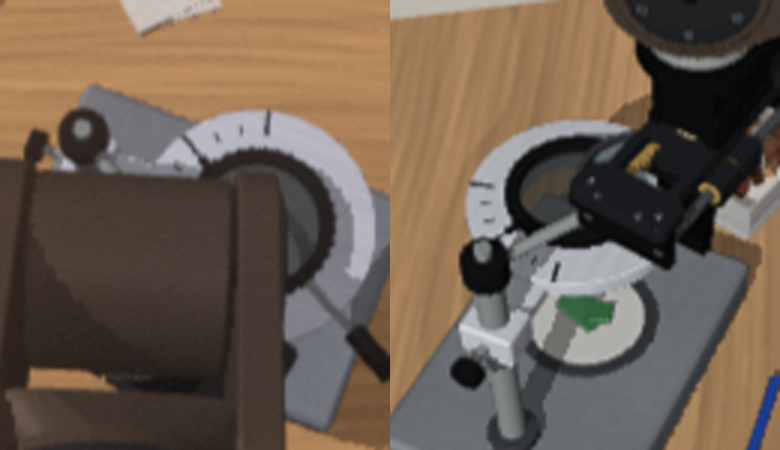

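Contact is good: about 1.8 N, and the rod is swinging. I'll continue to about -116°, back off and measure.

Request:
{"fn": "carry_out", "kwargs": {"grip": [1,1,1,1,1], "linear": [[0,-0.0064,0.0077],[0,-0.0064,0.0077],[0,-0.0064,0.0077],[0,-0.0064,0.0077],[0,-0.0064,0.0077]], "turn": [0,0,0,0,0]}}

```text
t: 11.0
eef_pos: [506.5, 23.1, 269.6]
tcp_rot: [2.717, 1.571, 2.193]
ft_force: [-0.9, 1.0, -0.1]
opening: 0.005
```

Request:
{"fn": "carry_out", "kwargs": {"grip": [1,1,1,1,1], "linear": [[0,-0.005,0.0087],[0,-0.005,0.0087],[0,-0.005,0.0087],[0,-0.005,0.0087],[0,-0.005,0.0087]], "turn": [0,0,0,0,0]}}

```text
t: 11.5
eef_pos: [519.1, 1.4, 269.6]
tcp_rot: [2.41, 1.571, 1.886]
ft_force: [-1.0, 1.4, -0.6]
opening: 0.005
```

Request:
{"fn": "carry_out", "kwargs": {"grip": [1,1,1,1,1], "linear": [[0,-0.002,0.006],[0,-0.002,0.005],[0,-0.002,0.004],[0,-0.002,0.003],[0,0,0]], "turn": [0,0,0,0,0]}}

```text
t: 12.0
eef_pos: [524.8, -6.3, 269.6]
tcp_rot: [0.076, 1.571, -0.448]
ft_force: [0.7, -0.9, 0.1]
opening: 0.003
```

Request:
{"fn": "carry_out", "kwargs": {"grip": [1,1,1,1,1], "linear": [[0,0.01,-0.01],[0,0.05,-0.04],[0,0.06,-0.06],[-0.08,0.04,0],[-0.09,0.04,0]], "turn": [0,0,0,0,0]}}

```text
t: 12.5
eef_pos: [526.2, 109.6, 355.1]
tcp_rot: [-2.507, 1.568, -3.03]
ft_force: [1.9, -0.2, 0.4]
opening: 0.004
```

```bash
cat > ln.py <<'E'
from h import *
import sys
t=cams.read_camera("top");s=cams.read_camera("side")
cv2.imwrite(f"pics/{sys.argv[1]}t.png",t);cv2.imwrite(f"pics/{sys.argv[1]}s.png",s)
print(np.round(env.state()["eef_pos"],1))
# rod direction: bright strip around pivot at radii 25..75, z=265
P=np.array([634,84.])
for n,im in(("top",t),("side",s)):
    g=cv2.cvtColor(im,6);an=np.arange(-165,-85,.5);rr=np.arange(28,72,1.)
    Q=np.array([[P[0]+r*np.cos(np.radians(a)),P[1]+r*np.sin(np.radians(a)),268] for a in an for r in rr]);uv=proj(n,Q).astype(np.float32)
    v=cv2.remap(g,uv[:,0].reshape(len(an),-1),uv[:,1].reshape(len(an),-1),1);sd=v.std(1);print(n,"least-varying",an[np.argsort(sd)[:6]],sd.min().round(1))
E
python3 ln.py a; python3 -c "
from h import *
t=cv2.imread('pics/at.png');s=cv2.imread('pics/as.png')
cv2.imwrite('pics/ac.png',np.hstack([crop(t,280,115,100,100,4),crop(s,250,100,100,100,4)]))"
```

```text
[528.9 110.2 360. ]
top least-varying [-162.5 -163.  -163.5 -162.  -164.5 -156.5] 0.6
side least-varying [ -85.5  -86.  -164.  -164.5 -163.5 -123.5] 16.5
```

View pics/ac.png

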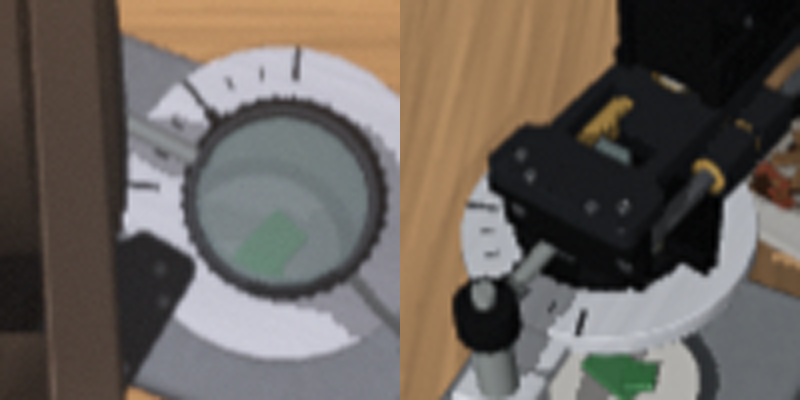

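The top crop shows the lens rim nearly coinciding with the ring, with the lens centred at about (350.5,164.5) in the full image.

```bash
cat > lc.py <<'E'
from h import *
import sys
from scipy.optimize import least_squares
im=cv2.imread(sys.argv[1]);g=cv2.GaussianBlur(cv2.cvtColor(im,6),(0,0),.7)
c0=cast("top",[(350.3,164.6)],265)[0][:2];print("seed",c0.round(1))
for it in range(3):
    h=[]
    for a in np.radians(np.arange(0,360,4)):
        rr=np.arange(34,50,.25);P=np.c_[c0[0]+rr*np.cos(a),c0[1]+rr*np.sin(a),rr*0+271];uv=proj("top",P).astype(np.float32)
        v=cv2.remap(g,uv[:,:1],uv[:,1:],1)[:,0].astype(float);d=np.diff(v);k=d.argmin()
        if d[k]<-4:h.append(P[k,:2])
    h=np.array(h);q=least_squares(lambda v:np.hypot(h[:,0]-v[0],h[:,1]-v[1])-v[2],[*c0,42],loss="soft_l1");c0=q.x[:2]
C=np.array([591,-39.5]);P=np.array([634,84.])
print("lens",q.x.round(2),len(h),"off",(c0-C).round(1),"ang from P",np.degrees(np.arctan2(*(c0-P)[::-1])).round(1),"P->C",np.degrees(np.arctan2(*(C-P)[::-1])).round(1), "dist",np.hypot(*(c0-P)).round(1))
for z in (265,271): print("target px",proj("top",[*C,z]).round(1))
E
python3 lc.py pics/at.png; python3 lc.py pics/top0.png 2>/dev/null|head -1
```

```text
seed [578.4 -34.2]
seed [578.4 -34.2]Traceback (most recent call last):
  File "lc.py", line 12, in <module>
    h=np.array(h);q=least_squares(lambda v:np.hypot(h[:,0]-v[0],h[:,1]-v[1])-v[2],[*c0,42],loss="soft_l1");c0=q.x[:2]
                    ~~~~~~~~~~~~~^^^^^^^^^^^^^^^^^^^^^^^^^^^^^^^^^^^^^^^^^^^^^^^^^^^^^^^^^^^^^^^^^^^^^^^^^
    return func(*args, **kwargs)
    vector_fun = VectorFunction(
        fun_wrapped,
    ...<6 lines>...
        workers=workers
    )
    self._update_fun()
    ~~~~~~~~~~~~~~~~^^
    self.f = self.fun_wrapped(xp_copy(self.x))
             ~~~~~~~~~~~~~~~~^^^^^^^^^^^^^^^^^
    return np.atleast_1d(self.fun(x))
                         ~~~~~~~~^^^
    return self.f(x, *self.args, **self.kwargs)
           ~~~~~~^^^^^^^^^^^^^^^^^^^^^^^^^^^^^^
  File "lc.py", line 12, in <lambda>
    h=np.array(h);q=least_squares(lambda v:np.hypot(h[:,0]-v[0],h[:,1]-v[1])-v[2],[*c0,42],loss="soft_l1");c0=q.x[:2]
                                                    ~^^^^^
IndexError: too many indices for array: array is 1-dimensional, but 2 were indexed
```

```bash
sed -i 's/d=np.diff(v);k=d.argmin()/d=v[8:]-v[:-8];k=d.argmin()+4/; s/if d\[k\]<-4/if d.min()<-10/' lc.py; python3 lc.py pics/at.png
```

```text
seed [578.4 -34.2]
lens [576.41 -33.36  41.8 ] 90 off [-14.6   6.1] ang from P -116.1 P->C -109.2 dist 130.7
target px [[353.  158.4]]
target px [[353.3 157.7]]
```

The lens is at (576.5,-33.5) and needs about 6.9° more, or roughly 16 mm of travel. I'll go back to the same spot, then push slowly.

Request:
{"fn": "carry_out", "kwargs": {"grip": [1,1,1,1,1], "linear": [[0.09,-0.04,0],[0.08,-0.04,0],[0,-0.06,0.06],[0,-0.03,0.02],[0,0,0]], "turn": [0,0,0,0,0]}}

```text
t: 13.1
eef_pos: [519.2, 12.8, 269.1]
tcp_rot: [-2.34, 1.57, -2.866]
ft_force: [0.1, 0.9, -0.0]
opening: 0.001
```

Request:
{"fn": "carry_out", "kwargs": {"grip": [1,1,1,1,1], "linear": [[0,-0.008,0.008],[0,-0.008,0.008],[0,-0.006,0.006],[0,-0.004,0.004],[0,-0.004,0.004]], "turn": [0,0,0,0,0]}}

```text
t: 13.6
eef_pos: [524.8, -6.1, 269.7]
tcp_rot: [1.026, 1.571, 0.503]
ft_force: [0.8, -0.4, -0.6]
opening: 0.009
```

Request:
{"fn": "carry_out", "kwargs": {"grip": [1,1,1,1,1], "linear": [[0,-0.002,0.006],[0,-0.002,0.006],[0,-0.002,0.006],[0,-0.002,0.006],[0,-0.002,0.005]], "turn": [0,0,0,0,0]}}

```text
t: 14.1
eef_pos: [535.0, -17.9, 269.6]
tcp_rot: [2.642, 1.571, 2.118]
ft_force: [-0.0, 1.1, -0.5]
opening: 0.007
```

Request:
{"fn": "carry_out", "kwargs": {"grip": [1,1,1,1,1], "linear": [[0,0,0.002],[0,0,0],[0,0,0],[0,0,-0.01],[0,0.03,-0.04]], "turn": [0,0,0,0,0]}}

```text
t: 14.6
eef_pos: [521.7, 6.4, 269.5]
tcp_rot: [-0.034, 1.57, -0.56]
ft_force: [-0.4, 0.6, 0.3]
opening: 0.001
```

Request:
{"fn": "carry_out", "kwargs": {"grip": [1,1,1,1,1], "linear": [[0,0.06,-0.07],[-0.08,0.05,-0.02],[-0.09,0.04,0],[-0.08,0.05,0],[0,0,0]], "turn": [0,0,0,0,0]}}

```text
t: 15.1
eef_pos: [534.0, 118.6, 399.7]
tcp_rot: [0.674, 1.562, 0.152]
ft_force: [-1.2, -0.0, -1.1]
opening: 0.006
```

```bash
python3 ln.py b|head -1; sed -i 's/(350.3,164.6)/(352.6,159.5)/' lc.py; python3 lc.py pics/bt.png; python3 -c "
from mk import *
im=cv2.imread('pics/bt.png')
for C in((590,-38.5),(591.3,-39.7)): print(prof(im,C,71,81,205,32,45),[prof(im,C,61,65,z,33,47) for z in(208,212)])
uv=proj('top',[494.7,-114.6,222])[0];x,y=(uv-14).astype(int)
k,l,st,ce=cv2.connectedComponentsWithStats((cv2.cvtColor(im,6)[y:y+28,x:x+28]<45).astype(np.uint8))
for j in range(1,k):
  if st[j,4]>60: print(cast('top',[ce[j]+[x,y]],222)[0].round(1),st[j,4])
d=cv2.absdiff(im,cv2.imread('pics/top0.png')).max(2)
for n,(a,b,c,e) in dict(jar=(232,143,258,170),pen=(280,228,340,248),box=(398,196,475,268)).items(): print(n,(d[b:e,a:c]>40).sum())
"
```

```text
[532.2 116.8 394.8]
seed [588.8 -38.7]
lens [590.32 -39.65  41.9 ] 90 off [-0.7 -0.2] ang from P -109.5 P->C -109.2 dist 131.1
target px [[353.  158.4]]
target px [[353.3 157.7]]
38.05 [38.59, 39.37]
39.37 [40.22, 41.01]
[ 498.4 -117.9  222. ] 122
jar 694
pen 916
box 2402
```

Lens is within about 1 mm and the pointer is unchanged. I'll clear the arm to check the bystanders.

Request:
{"fn": "carry_out", "kwargs": {"grip": [1,1,1,1,1], "linear": [[0,0.036,-0.087],[0,0.036,-0.087],[0,0.036,-0.087],[0,0.036,-0.087],[0,0.036,-0.087]], "turn": [0,0,0,0,0]}}

```text
t: 15.7
eef_pos: [387.5, 303.4, 393.3]
tcp_rot: [-2.066, 1.569, -2.59]
ft_force: [0.6, -0.1, -0.1]
opening: 0.002
```

Request:
{"fn": "carry_out", "kwargs": {"grip": [1,1,1,1,1], "linear": [[0,0.036,-0.087],[0,0.036,-0.087],[0,0.036,-0.087],[0,0.036,-0.087],[0,0.036,-0.087]], "turn": [0,0,0,0,0]}}

```text
t: 16.2
eef_pos: [244.5, 490.2, 393.2]
tcp_rot: [-1.555, 1.569, -2.08]
ft_force: [1.0, -0.6, 0.3]
opening: 0.006
```

Request:
{"fn": "carry_out", "kwargs": {"grip": [1,1,1,1,1], "linear": [[0,0.036,-0.087],[0,0.036,-0.087],[0,0.036,-0.087],[0,0,0],[0,0,0]], "turn": [0,0,0,0,0]}}

```text
t: 16.7
eef_pos: [159.6, 601.5, 392.7]
tcp_rot: [-1.331, 1.568, -1.853]
ft_force: [0.3, 0.2, -0.3]
opening: 0.003
```

```bash
python3 ln.py c|head -1; python3 lc.py pics/ct.png; python3 -c "
from mk import *
im=cv2.imread('pics/ct.png')
for C in((590,-38.5),(591.3,-39.7)): print(prof(im,C,71,81,205,32,45),[prof(im,C,61,65,z,33,47) for z in(208,212)])
for q in 'ts':
  A=cv2.imread('pics/'+('top0' if q=='t' else 'side0')+'.png');B=cv2.imread('pics/c'+q+'.png');d=cv2.absdiff(A,B).max(2)
  R=dict(jar=(232,143,258,170),pen=(280,228,340,248),box=(398,196,475,268)) if q=='t' else dict(jar=(254,272,284,306),pen=(348,210,374,264),box=(352,114,392,160),sherd=(294,185,318,202))
  for n,(a,b,c,e) in R.items(): print(q,n,(d[b:e,a:c]>40).sum(),'of',(e-b)*(c-a))
" ; python3 -c "
from h import *
print({k:np.round(env.state()[k],3).tolist() for k in('t','qvel','ft_force')})"
```

```text
[160.7 600.8 393.9]
seed [588.8 -38.7]
lens [590.5  -39.57  41.78] 90 off [-0.5 -0.1] ang from P -109.4 P->C -109.2 dist 131.0
target px [[353.  158.4]]
target px [[353.3 157.7]]
38.05 [38.54, 39.33]
39.37 [40.17, 40.97]
t jar 0 of 702
t pen 0 of 1200
t box 324 of 5544
s jar 0 of 1020
s pen 0 of 1404
s box 253 of 1840
s sherd 0 of 408
{'t': 16.8, 'qvel': [-0.012, -0.011, -0.007, 0.0, 0.001, 0.002], 'ft_force': [0.551, -0.135, -0.334]}
```

```bash
python3 -c "
from h import *
A=cv2.imread('pics/top0.png');B=cv2.imread('pics/ct.png')
d=cv2.absdiff(A,B).max(2)[196:268,398:475]>40;y,x=np.nonzero(d);print(x.min()+398,x.max()+398,y.min()+196,y.max()+196,np.median(x)+398,np.median(y)+196)
t=A[215:260,415:465];r=cv2.matchTemplate(B[200:275,400:480],t,5);print(cv2.minMaxLoc(r)[1::2],'expect (15,15)')
from cell import env;env.job_done()"
```

```text
417 474 199 261 445.0 242.0
(0.8783566951751709, (15, 15)) expect (15,15)
the job is handed in; nothing more can be done
```

I set the analyser ring and the magnifier by pushing with the closed fingertips, and handed the job in at about 17 s. The hand-in gives no verdict, so the figures below come from my own measurements in the camera images.

- **Analyser ring:** the lever went clockwise until the pointer ran into the middle mark. The last check puts the pointer about 0.5–1.6° past the mark (allowed 2.9°). The spread comes mainly from not knowing the pointer's exact height.
- **Magnifier:** I pushed the lens by its rim in two stages. The last check puts the lens centre within about 1 mm of the window's centre as I measured it (allowed 10 mm). The calibration adds about 2 mm of uncertainty.
- **Force:** the wrist readings I saw stayed below about 3 N.
- **Other things on the bench:** the images of the jar, pen and sherd did not change from the start. Part of the box's image did change, probably because the lever's shadow moved. Matching the box against its starting picture gave zero shift, at a correlation of 0.88.
- **Arm:** it was back near its start position and clear of everything when I handed in.
- **Readings that disagreed:** with my first estimate of the ring's centre, the lever put the ring about 2.9° past the mark in the top view, and about 5° in a side view mostly blocked by the gripper. Refitting the centre from the scale marks brought the top-view lever reading to about 0.4° past the mark. I dropped the side-view reading.

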